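Crank open the blue coolant valve of the cold bath

ROBOT

A 7-joint arm with a two-finger parallel gripper is mounted at the origin on the work surface. World frame = base frame: x ahead of the robot, y to its left, z up, the work surface at z = 0. Lengths are in m, angles in rad, forces in N, time in s.
With the tool pointing down it reaches from about 0.4 to 0.85 m from the base axis. Payload 10.4 kg.
Tool frame: the origin (TCP) lies midway between the tips of the shut fingers; the grasp point (between the pads) lies 19 mm behind it (manip.grasp_offset is the distance from the TCP to the grasp point, in m); z points along the fingers, y is the line along which they close (so a half turn about z gives the same grasp; the last joint's range is limited). The gripper opens to 85 mm and grips with 20 to 120 N. Pads are 22 mm wide; open, the fingers measure 114 mm over their backs; the gripper's body (76 mm by 85 mm) begins 54 mm behind the grasp point. The pads swing forward as they close: fully open they stand 13 mm farther back than shut.
Start: joints at [1.209, 0.332, -0.065, 1.46, 0.022, 1.35, -0.088], TCP at [0.208, -0.589, 0.231] pointing down, gripper open.
Joint ranges: [-2.6, 2.6], [-0.5, 2.12], [-1.47, 1.34], [0.16, 2.42], [-1.27, 4.41], [0.06, 2.06], [-2.6, 2.6]. Speed limits (rad/s): [2.22, 2.22, 2.79, 2.79, 3.14, 3.14, 3.14].

INTERFACE

Orientations are given as a unit quaternion [x, y, z, w].
In Python, from workcell import manip gives the robot as it stands.
- The arm moves only by the tool hand_motion, called in YAML: its name, and indented under it one key for each argument. Schema: {"type":"object","properties":{"motion":{"type":"object","properties":{"wx":{"type":"array","items":{"type":"number"},"minItems":1,"maxItems":20},"wy":{"type":"array","items":{"type":"number"},"minItems":1,"maxItems":20},"wz":{"type":"array","items":{"type":"number"},"minItems":1,"maxItems":20},"dx":{"type":"array","items":{"type":"number"},"minItems":1,"maxItems":20},"dy":{"type":"array","items":{"type":"number"},"minItems":1,"maxItems":20},"dz":{"type":"array","items":{"type":"number"},"minItems":1,"maxItems":20},"jaw":{"type":"array","items":{"type":"number"},"minItems":1,"maxItems":20}},"additionalProperties":false,"required":["wx","wy","wz","dx","dy","dz","jaw"]},"clamp_n":{"type":"number"},"only":{"type":"string"},"quiet":{"type":"boolean"},"lines":{"type":"string"}},"required":["motion"],"additionalProperties":false}. motion is an object with one list for each field, all of the same length, 1 to 20, a row being the entries at one place: wx, wy, wz (a rotation vector in rad), dx, dy, dz (the shift in m), jaw (the opening from 0.0 (shut) to 1.0 (fully open)); each row is the pose to reach, as a shift and turn from the pose commanded when the call began, along the tool's axes at that moment; what a row does not reach only later rows make up. A row lasts 1/8 s, in which the tool goes at most 0.0625 m and 0.188 rad, less where a joint would pass 70% of its speed; a pose out of reach is approached as far as the arm can. The fingers move at their own pace and stop on an object; clamp_n is the grip in N (left out, the last holds). Time passes only in rows, so rows that do not move let the fingers close. The tool returns the time, the measured TCP pose, the force, the opening and the grip force at its end. only (a regular expression) keeps the lines of the reply that match it, lines (a string "A,B") keeps lines A to B, and quiet returns only ok. Input that does not fit is refused with a message, and nothing moves.
- manip.get_obs(): the state, without advancing time (a new reading comes with each control period).
- manip.camera(name): name is "side" or "top"; returns the picture (420x560x3 uint8, blue, green, red); there is no depth.
- manip.calibration(name): a dict with "fx", "fy", "cx", "cy" (pixels), "world_from_camera" (4x4, takes a point from camera to world coordinates). Camera axes: x right, y up, looking along -z (the intrinsics and any distortion apply to the point x, -y, -z); pixel columns grow to the right and rows downward; lengths in m; the calibration is good to about 2 mm. A picture is of the moment at which its call begins. calibration takes no time and is no camera call.
- manip.hand_in(): hands the job in; it is judged then, once.
The state is a dict: "clock": time; "joint_pos": joint angles; "joint_velocities": joint speeds; "tau": joint torques, N m; "position": TCP position; "ee_rot": TCP orientation; "ft_force": force on the tool from outside, world axes, zero at the start; "torque": the same for the moment, N m; "grip_width": opening from 0.0 (shut) to 1.0 (fully open); "grasp_force": force on a finger pad.
Only numpy, scipy, OpenCV 4.12 (cv2) and the standard library are available. Lean on these libraries where they do the work, as an engineer would, in place of code of your own. Each camera call takes 0.05 s, during which the arm holds its last target. There are 200 camera calls.

TASK

Open the blue coolant valve with the loose yellow-handled crank: seat the crank's fork fully home over the tang hidden in the blue cup first, then turn it clockwise (seen from above) until the blue pointer reaches its end stop at the green pin. Turn the valve only with the crank, not with the fingers, leave the red valve as it is, and leave the crank standing seated in the blue cup.

Things in the scene. Friction and masses are not known exactly. Their poses are not given: they have to be found in the camera images.
- crank: Loose crank, 0.3 kg, upright; origin under its foot, z up, x along its arm. Foot: steel fork, two prongs 40 long (x), 12 thick, 28 tall; slot between them 20 wide, along x, open-ended. Hub dia 50 at z 28-42; arm along +x at z 34-42; round yellow knob dia 20 at x 86, z 42-87. Grip: yellow block on the axis, 30 (x) x 18 (y), z 42-82: pinch it across y at z 66. Fits either way round (mm).
- blue_block: Blue valve: fixed steel block 110 x 110 x 35 mm, brass nipples on two sides; origin under its centre. On it turns a blue cup, 88 mm outside, 80 inside, rim 66 mm above the bench, with a pointer on its outside, 71 mm from the axis to the tip. On the block a black pin marks the pointer's start, a green pin its end stop. The red valve is alike but red; the two change places.
- blue_drive (a point): Centre of the blue cup's inner floor, 41 mm above the bench; turns with the cup: x along the pointer, z up. A steel tang 56 mm long (along x), 8 thick, 20 tall, round-topped, stands here, 5 mm below the rim. Home: fork astride the tang and on the floor, crank origin here, crank x along this x either way; 6 mm play each side; the crank turns about 0.28 rad before it drives the tang.
- blue_rotor (a joint): Angle of the blue cup: 0 at the black pin, grows clockwise seen from above, hard stop at 1.05 rad at the green pin. Starts between 0 and 0.2. Turns against about 0.08 N m of friction and stays where it is left.
- red_pointer (a point): Tip of the red valve's pointer, 71 mm from that valve's axis, 47 mm above the bench; x points outward along the pointer. Not to be moved.

How it is judged:
On the way, in this order (a step that is already met when the one before it is completed fails the run):
1. the crank is seated fully home in the blue cup before the valve is turned (horizontal distance between crank and blue_drive below 0.018 m and z of crank in the frame of blue_drive below 0.007 m and angle between crank's own z axis and vertical below 0.18 rad and value of joint blue_rotor below 0.45 rad), for 0.2 s.
2. the seated crank has turned the blue pointer to its end stop (horizontal distance between crank and blue_drive below 0.018 m and z of crank in the frame of blue_drive below 0.007 m and angle between crank's own z axis and vertical below 0.18 rad and value of joint blue_rotor above 0.87 rad), for 0.2 s.
At the end, for the whole second after the job is handed in: The blue pointer is within 10 degrees of its end stop (joint above 0.87 rad), the crank stands seated in the blue cup (axis within 18 mm, underside within 7 mm of the cup floor, within 10 degrees of upright), at rest, and the red pointer is within 15 mm of where it was (all of step 2 and linear speed of crank below 0.03 m/s and distance of red_pointer from where it was at the start of the episode below 0.015 m); the robot touches nothing.
It fails at once if the red valve is turned (distance of red_pointer from where it was at the start of the episode above 0.015 m).
It fails at once if the blue valve is pushed by the robot itself rather than by the crank (contact force between any of the arm, the fingers and blue_block above 4 N).
It also fails if it takes over 40 s, if anything falls off the work surface, if the arm or the gripper's body presses on something with over 40 N, if the wrist force passes 120 N, or if a joint passes its speed limit or range.

## Working session

There is one attempt and no reset: what is moved stays moved. The work goes in short steps, Python scripts to look and compute and a tool call to move; the robot and the scene stay as the last step left them, time stands still between calls to the robot, and variables do not carry over. Pictures are saved under pics/ and viewed, at most 10 in all, crops included, and the job is handed in when it is done.

```bash
mkdir -p pics; ls
```

Create h.py:
```python
import numpy as np, cv2
from workcell import manip
from scipy.spatial.transform import Rotation as R
def ray(cal,u,v):
    T=np.array(cal["world_from_camera"]); K=np.array([[cal["fx"],0,cal["cx"]],[0,cal["fy"],cal["cy"]],[0,0,1.]])
    d=cal.get("distortion",None) if hasattr(cal,'get') else None
    p=cv2.undistortPoints(np.array([[[u,v]]],float),K,None if d is None else np.array(d,float))[0,0]
    return T[:3,3],T[:3,:3]@np.array([p[0],-p[1],-1.])
def atz(cal,u,v,z):
    o,d=ray(cal,u,v); return o+d*(z-o[2])/d[2]
def tri(c1,p1,c2,p2):
    o1,d1=ray(c1,*p1);o2,d2=ray(c2,*p2)
    d1/=np.linalg.norm(d1);d2/=np.linalg.norm(d2)
    s=np.linalg.lstsq(np.c_[d1,-d2],o2-o1,rcond=None)[0]
    a=o1+s[0]*d1;b=o2+s[1]*d2
    return (a+b)/2,np.linalg.norm(a-b)
def proj(cal,P):
    T=np.linalg.inv(np.array(cal["world_from_camera"])); q=T[:3,:3]@np.array(P,float)+T[:3,3]
    return cal["cx"]+cal["fx"]*q[0]/-q[2], cal["cy"]-cal["fy"]*q[1]/-q[2]
```

Run:
```python
from h import *
for n in("top","side"):
    im=manip.camera(n);cv2.imwrite(f"pics/{n}0.png",im);c=manip.calibration(n);print(n,c)
o=manip.get_obs();print(o["position"],o["ee_rot"],o["clock"],manip.grasp_offset)
```

```text
pics
workcell.py
top {'fx': 464.5032847516806, 'fy': 464.5032847516806, 'cx': 280.473329330646, 'cy': 207.9219261018437, 'world_from_camera': array([[ 0.0102529 ,  0.98361609, -0.17998406,  0.43088698],
       [-0.99993833,  0.01085355,  0.00235277, -0.04896171],
       [ 0.00426768,  0.17994884,  0.98366671,  0.84989219],
       [ 0.        ,  0.        ,  0.        ,  1.        ]])}
side {'fx': 451.2374619891696, 'fy': 451.2374619891696, 'cx': 281.4709374982138, 'cy': 214.1163566126962, 'world_from_camera': array([[ 0.98481934,  0.10740952, -0.13636002,  0.42726207],
       [-0.17350786,  0.58610258, -0.79144096, -0.84068733],
       [-0.00508733,  0.8030859 ,  0.59584155,  0.64730109],
       [ 0.        ,  0.        ,  0.        ,  1.        ]])}
[ 0.20764425 -0.58916145  0.23061724] [ 9.85677575e-01  1.68639688e-01 -1.29173852e-04 -5.97140367e-04] 0.1 0.0187
```

View pics/top0.png

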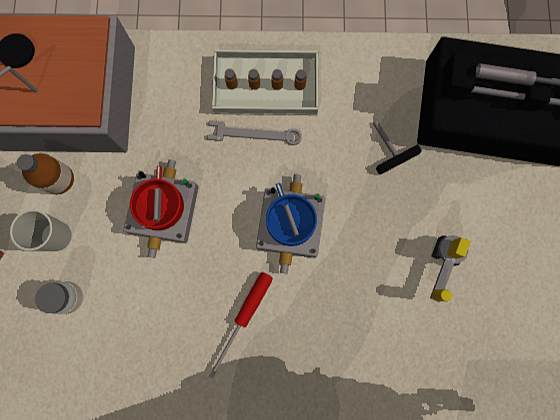

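View pics/side0.png

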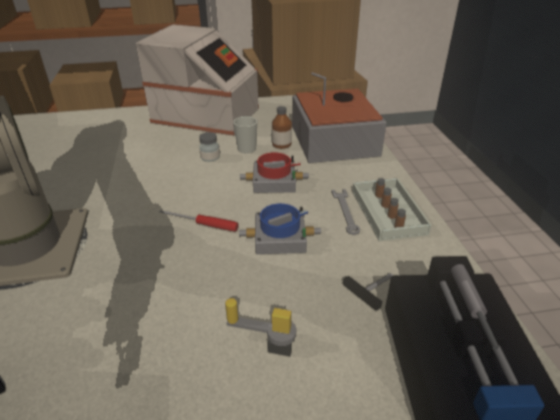

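Top view: blue cup at about (291,219), its pointer at (279,188), the crank's grip at (460,247) and its knob at (444,295). In the side view the blue cup is at (281,221), the grip at (282,320) and the knob at (232,311). I'll zoom in on both.

Run:
```python
from h import *
t=cv2.imread("pics/top0.png");s=cv2.imread("pics/side0.png")
def crop(im,x,y,w=80,h=60,f=5): return cv2.resize(im[y:y+h,x:x+w],None,fx=f,fy=f,interpolation=cv2.INTER_CUBIC)
m=np.vstack([np.hstack([crop(t,250,170,80,60+0),crop(t,410,230,80,60)][0:2]),np.hstack([crop(s,240,195),crop(s,220,290)])])
m=cv2.resize(m,(800,600));cv2.imwrite("pics/z.png",m)
for n,im in(("top",t),("side",s)):
    hsv=cv2.cvtColor(im,cv2.COLOR_BGR2HSV)
    for nm,lo,hi in(("yel",(22,150,80),(35,255,255)),("blu",(100,120,40),(125,255,255)),("grn",(45,80,40),(90,255,255))):
        k,l,st,ce=cv2.connectedComponentsWithStats(cv2.inRange(hsv,lo,hi))
        print(n,nm,[(st[i].tolist(),ce[i].round(1).tolist()) for i in range(1,k) if st[i][4]>8])
```

```text
top yel [([455, 238, 15, 19, 183], [462.3, 247.2]), ([434, 290, 7, 3, 12], [437.2, 290.7]), ([441, 290, 11, 11, 105], [445.8, 295.0])]
top blu [([266, 183, 51, 63, 1913], [290.5, 218.8])]
top grn [([182, 179, 7, 6, 27], [185.0, 181.4]), ([314, 194, 6, 5, 21], [316.6, 196.0])]
side yel [([227, 299, 10, 23, 182], [231.3, 309.9]), ([273, 309, 17, 23, 315], [280.8, 319.8])]
side blu [([262, 206, 25, 18, 137], [274.3, 212.6]), ([274, 217, 24, 18, 118], [285.2, 226.6]), ([475, 385, 69, 35, 2126], [508.6, 402.5])]
side grn [([222, 49, 6, 5, 20], [224.6, 50.8])]
```

View pics/z.png

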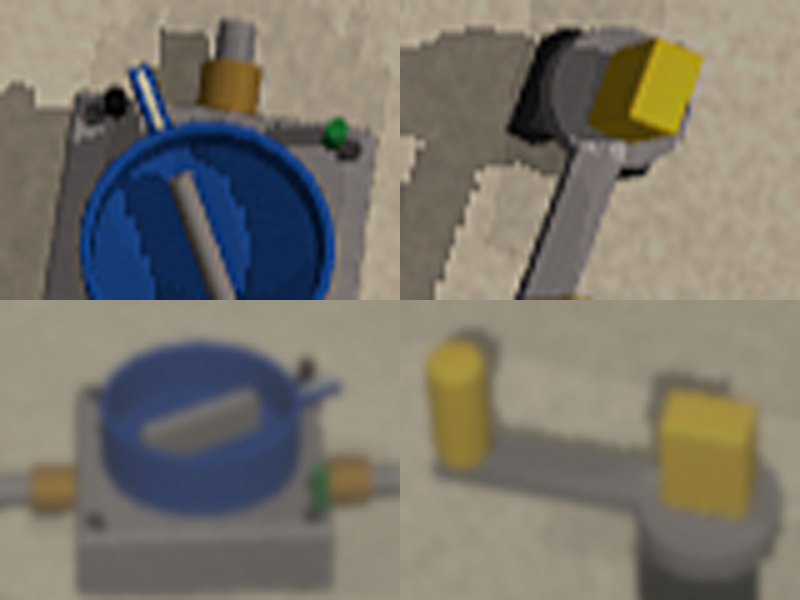

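Zoomed: the cup rim in the top view spans columns 266–317 with its top at row 194. The pointer tip is at (277,183), the tang runs up-left to down-right, and the grip's top face is centred near (463,247). Next I fit both objects in both views.

Run:
```python
from h import *
from scipy.optimize import least_squares
ct,cs=manip.calibration("top"),manip.calibration("side")
tz=lambda x,y:(250+x/5-.4,170+y/5-.4); tz2=lambda x,y:(410+(x-400)/5-.4,230+y/5-.4)
sz=lambda x,y:(240+x/5-.4,195+(y-300)/5-.4); sz2=lambda x,y:(220+(x-400)/5-.4,290+(y-300)/5-.4)
print("grip",tri(ct,tz2(667,88),cs,sz2(710,410)))
K=tri(ct,(445.8,294.8),cs,sz2(457,360));print("knob",K)
print("ptr tip",tri(ct,tz2(138+400,68)and tz(138,68),cs,sz(340,385)))
print("tang end",tri(ct,tz(183,178),cs,sz(255,395)))
# crank fit: top and side corners of grip top, knob top
def loc(p,x,y,a): c,s=np.cos(a),np.sin(a); return [x+c*p[0]-s*p[1],y+s*p[0]+c*p[1],p[2]]
def res(q,split=False):
    x,y,a=q;r=[]
    for cal,P,u in((ct,(0,0,.082),tz2(667,88)),(ct,(.086,0,.087),(445.8,294.8)),(cs,(0,0,.082),sz2(710,410)),(cs,(.086,0,.087),sz2(457,360))):
        r+=list(np.subtract(proj(cal,loc(P,x,y,a)),u))
    return np.array(r)
f=least_squares(res,[.4,-.4,3.1]);print("crank",f.x,np.degrees(f.x[2]),f.fun.round(1))
# cup fit by rim extents (top: left,right,top ; side: left,right,top)
th=np.linspace(0,2*np.pi,181)
def cup(q,z=.066):
    r=[]
    for cal,(l,rr,tp) in((ct,(tz(82,0)[0],tz(335,0)[0],tz(0,122)[1])),(cs,(sz(101,0)[0],sz(302,0)[0],sz(0,341)[1]))):
        p=np.array([proj(cal,[q[0]+.044*np.cos(t),q[1]+.044*np.sin(t),q[2]]) for t in th])
        r+=[p[:,0].min()-l,p[:,0].max()-rr,p[:,1].min()-tp]
    return np.array(r)
g=least_squares(cup,[.42,-.07,.066]);print("cup",g.x,g.fun.round(1))
p=atz(ct,*tz(138,68),.047);d=p[:2]-g.x[:2];print("tip",p,np.linalg.norm(d),np.degrees(np.arctan2(d[1],d[0])))
p=atz(cs,*sz(340,385),.047);d=p[:2]-g.x[:2];print("tip side",p,np.linalg.norm(d),np.degrees(np.arctan2(d[1],d[0])))
p=atz(ct,*tz(183,178),.061);d=p[:2]-g.x[:2];print("tang",p,np.linalg.norm(d),np.degrees(np.arctan2(d[1],d[0])))
p=atz(ct,*tz(336,130),.047);d=p[:2]-g.x[:2];print("green",p,np.linalg.norm(d),np.degrees(np.arctan2(d[1],d[0])))
o=manip.get_obs();Rm=R.from_quat(o["ee_rot"]).as_matrix();print(Rm.round(3))
# overlays
t=cv2.imread("pics/top0.png");s=cv2.imread("pics/side0.png");out=[]
for im,cal,w in((t,ct,(400,220)),(s,cs,(215,280)),(t,ct,(245,170)),(s,cs,(235,190))):
    b=cv2.resize(im[w[1]:w[1]+75,w[0]:w[0]+100],None,fx=4,fy=4,interpolation=cv2.INTER_CUBIC)
    D=lambda P,c:cv2.polylines(b,[np.int32([(np.array(proj(cal,p))-w+.4)*4 for p in P])],True,c,1)
    for z in(.042,.082):D([loc((i,j,z),*f.x) for i,j in((.015,.009),(-.015,.009),(-.015,-.009),(.015,-.009))],(255,0,255))
    D([loc((.086+.01*np.cos(k),.01*np.sin(k),.087),*f.x) for k in th],(0,0,255));D([loc((.025*np.cos(k),.025*np.sin(k),.042),*f.x) for k in th],(0,255,0))
    D([(g.x[0]+.044*np.cos(k),g.x[1]+.044*np.sin(k),.066) for k in th],(0,255,255))
    out.append(b)
cv2.imwrite("pics/ov.png",np.vstack([np.hstack(out[:2]),np.hstack(out[2:])]))
```

```text
grip (array([ 0.50939116, -0.35354986,  0.08346578]), np.float64(0.0019952182375385383))
knob (array([ 0.43095908, -0.31980561,  0.08626228]), np.float64(0.0006504555919133897))
ptr tip (array([ 0.62321368, -0.04467142,  0.04692792]), np.float64(0.0017032873220208964))
tang end (array([ 0.58125901, -0.06077074,  0.05872755]), np.float64(0.001386617660302121))
crank [ 0.50977499 -0.35356574  2.73728079] 156.83463662172053 [-0.3 -0.7  0.1 -0.  -0.4  0.7 -0.4 -0.3]
cup [ 0.55600632 -0.06950672  0.06539184] [-0.5  0.4 -0.5 -0.6 -0.   0.3]
tip [ 0.62232287 -0.0446169   0.047     ] 0.07083352768966016 20.572038678944466
tip side [ 0.62408127 -0.04456197  0.047     ] 0.07250131101587448 20.12437938651129
tang [ 0.58012454 -0.06069762  0.061     ] 0.025676626398496306 20.06455646524665
green [ 0.60062735 -0.1148182   0.047     ] 0.0635937622481387 -45.43987606611872
[[ 0.943  0.332 -0.   ]
 [ 0.332 -0.943  0.001]
 [-0.    -0.001 -1.   ]]
```

View pics/ov.png

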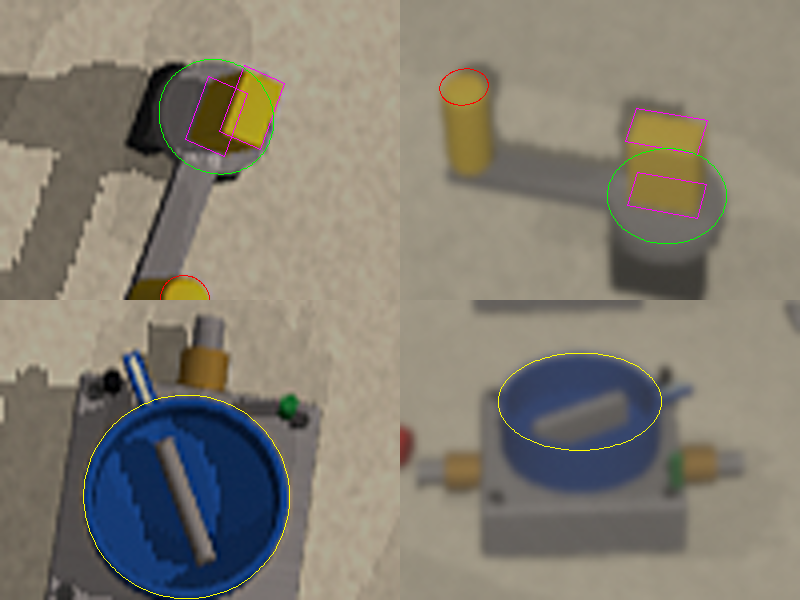

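Both overlays fit. The crank is at (0.510, -0.354) with yaw 156.8°. The cup is at (0.556, -0.070) with rim z 0.065, tang and pointer at 20.3°. I'll pinch with tool x at 156.8° (turn the tool -2.398 about its z), moving above the crank first.

hand_motion:
  motion: {"wx":[0,0,0,0,0,0,0,0,0,0,0,0,0,0,0],"wy":[0,0,0,0,0,0,0,0,0,0,0,0,0,0,0],"wz":[-1.0,-1.0,-1.0,-1.0,-1.0,-2.398,-2.398,-2.398,-2.398,-2.398,-2.398,-2.398,-2.398,-2.398,-2.398],"dx":[0.2,0.2,0.2,0.2,0.2,0.363,0.363,0.363,0.363,0.363,0.363,0.363,0.363,0.363,0.363],"dy":[-0.06,-0.06,-0.06,-0.06,-0.06,-0.122,-0.122,-0.122,-0.122,-0.122,-0.122,-0.122,-0.122,-0.122,-0.122],"dz":[0.04,0.04,0.04,0.04,0.04,0.08,0.08,0.08,0.08,0.08,0.08,0.08,0.08,0.08,0.08],"jaw":[1,1,1,1,1,1,1,1,1,1,1,1,1,1,1]}
  clamp_n: 30

```text
clock: 1.98
position: [0.5094, -0.3538, 0.1511]
ee_rot: [0.203, 0.979, 0.0, -0.0]
ft_force: [-0.3, -0.9, -0.1]
grip_width: 1.0
grasp_force: 0.0
```

Run:
```python
from h import *
o=manip.get_obs();Rm=R.from_quat(o["ee_rot"]).as_matrix();print(Rm.round(3),o["joint_pos"],np.degrees(np.arctan2(Rm[1,0],Rm[0,0])))
print(Rm.T@(np.array([.5098,-.3536,.047])-o["position"]))
```

```text
[[-0.918  0.397 -0.   ]
 [ 0.397  0.918  0.   ]
 [ 0.     0.    -1.   ]] [ 0.99310934  0.44140439 -0.59630246  1.54990868  0.25736107  1.22995273
  1.51746158] 156.61098778135656
[-0.00028758  0.00031743  0.10412769]
```

hand_motion:
  motion: {"wx":[0,0,0,0,0,0,0,0,0,0],"wy":[0,0,0,0,0,0,0,0,0,0],"wz":[0,0,0,0,0,0,0,0,0,0],"dx":[0,0,0,0,0,0,0,0,0,0],"dy":[0,0,0,0,0,0,0,0,0,0],"dz":[0.05,0.08,0.104,0.104,0.104,0.104,0.104,0.104,0.104,0.104],"jaw":[1,1,1,1,0,0,0,0,0,0]}
  clamp_n: 40

```text
clock: 3.22
position: [0.5099, -0.354, 0.0478]
ee_rot: [0.201, 0.98, -0.0, 0.0]
ft_force: [-0.6, 0.1, 5.4]
grip_width: 0.203
grasp_force: 44.4
```

hand_motion:
  motion: {"wx":[0,0,0,0,0,0,0,0,0,0,0],"wy":[0,0,0,0,0,0,0,0,0,0,0],"wz":[0,0,-0.18,-0.35,-0.5,-0.65,-0.759,-0.759,-0.759,-0.759,-0.759],"dx":[0,0,0,0.02,0.035,0.05,0.06,0.07,0.07,0.07,0.07],"dy":[0,0,0,0.06,0.12,0.18,0.24,0.28,0.28,0.28,0.28],"dz":[-0.05,-0.1,-0.11,-0.11,-0.11,-0.11,-0.11,-0.11,-0.11,-0.11,-0.11],"jaw":[0,0,0,0,0,0,0,0,0,0,0]}
  clamp_n: 60

```text
clock: 4.6
position: [0.5551, -0.0704, 0.1569]
ee_rot: [-0.175, 0.985, -0.0, -0.0]
ft_force: [0.2, -0.5, -2.6]
grip_width: 0.205
grasp_force: 60.3
```

Run:
```python
from h import *
ct,cs=manip.calibration("top"),manip.calibration("side")
o=manip.get_obs();Rm=R.from_quat(o["ee_rot"]).as_matrix();a=np.arctan2(Rm[1,0],Rm[0,0]);p=o["position"];print(Rm.round(3),np.degrees(a),p,o["joint_pos"])
print(Rm.T@(np.array([.556,-.0695,.088])-p))
t=manip.camera("top");s=manip.camera("side");out=[]
z0=p[2]-.047
c,sn=np.cos(a),np.sin(a);th=np.linspace(0,6.28,60)
L=lambda q:[p[0]+c*q[0]-sn*q[1],p[1]+sn*q[0]+c*q[1],z0+q[2]]
for im,cal,w in((t,ct,(230,150)),(s,cs,(200,110))):
    b=cv2.resize(im[w[1]:w[1]+130,w[0]:w[0]+130],(400,400),interpolation=cv2.INTER_CUBIC);f=400/130
    D=lambda P,col:cv2.polylines(b,[np.int32([(np.array(proj(cal,q))-w+.4)*f for q in P])],True,col,1)
    D([L((.086+.01*np.cos(k),.01*np.sin(k),.087)) for k in th],(0,0,255));D([L((.025*np.cos(k),.025*np.sin(k),.042)) for k in th],(0,255,0))
    for y in(.01,-.01):
        e=y*2.2;D([L((i,j,k)) for i,j,k in((-.02,y,0),(.02,y,0),(.02,e,0),(-.02,e,0))],(255,0,255))
    D([(.556+.044*np.cos(k),-.0695+.044*np.sin(k),.066) for k in th],(0,255,255));out.append(b)
cv2.imwrite("pics/c.png",np.hstack(out))
```

```text
[[-0.939 -0.345 -0.001]
 [-0.345  0.939 -0.   ]
 [ 0.001 -0.    -1.   ]] -159.8309713349462 [ 0.55510675 -0.07038087  0.1568721 ] [ 0.75908238  0.36559159 -0.86068082  1.69676028  0.29372027  1.21567417
  1.75013377]
[-0.0012064   0.00052708  0.06887094]
```

View pics/c.png

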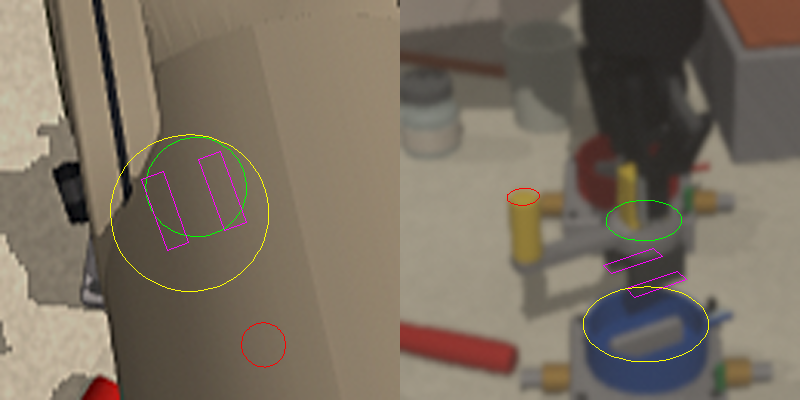

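The predicted crank outline matches the side view (knob at about (524,200), hub above the cup). Now I'll lower it slowly onto the tang.

hand_motion:
  motion: {"wx":[0,0,0,0,0,0,0,0],"wy":[0,0,0,0,0,0,0,0],"wz":[0,0,0,0,0,0,0,0],"dx":[-0.001,-0.001,-0.001,-0.001,-0.001,-0.001,-0.001,-0.001],"dy":[0.0005,0.0005,0.0005,0.0005,0.0005,0.0005,0.0005,0.0005],"dz":[0.02,0.04,0.048,0.054,0.06,0.064,0.067,0.067],"jaw":[0,0,0,0,0,0,0,0]}

```text
clock: 5.7
position: [0.5562, -0.068, 0.0903]
ee_rot: [-0.176, 0.984, -0.0, -0.0]
ft_force: [0.4, -0.0, -4.6]
grip_width: 0.204
grasp_force: 60.1
```

hand_motion:
  motion: {"wx":[0,0,0,0],"wy":[0,0,0,0],"wz":[0,0,0,0],"dx":[0,0,0,0],"dy":[0,0,0,0],"dz":[0.0015,0.0025,0.0025,0.0025],"jaw":[0,0,0,0]}

```text
clock: 6.2
position: [0.5567, -0.0681, 0.0888]
ee_rot: [-0.176, 0.984, -0.0, 0.0]
ft_force: [-2.7, -0.1, 5.7]
grip_width: 0.202
grasp_force: 61.7
```

```bash
python3 -c "
from h import *
o=manip.get_obs();print(o['position'],o['joint_pos'],o['torque'])
s=manip.camera('side');cv2.imwrite('pics/s2.png',cv2.resize(s[130:260,200:340],None,fx=4,fy=4,interpolation=cv2.INTER_CUBIC))"
```

```text
[ 0.55666173 -0.06810416  0.08878609] [ 0.72067786  0.44413802 -0.82699323  1.76173438  0.36433563  1.09547831
  1.69700974] [0.02052672 0.80401548 0.03000742]
```

View pics/s2.png

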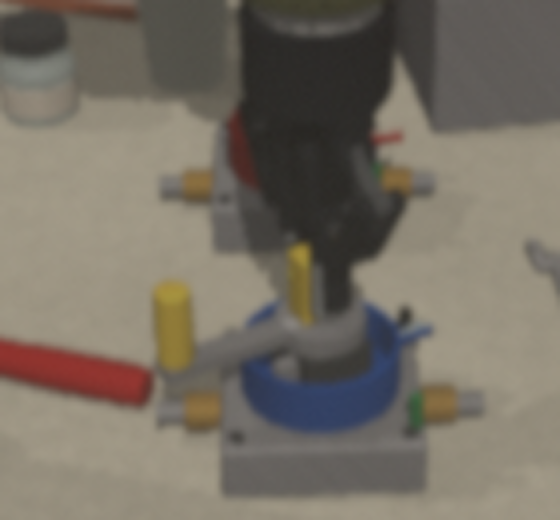

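It is seated: the floor contact came at TCP z 0.0888, as expected, and the fork is inside the cup. Now turn it clockwise.

hand_motion:
  motion: {"wx":[0,0,0,0,0,0,0,0,0,0,0,0,0],"wy":[0,0,0,0,0,0,0,0,0,0,0,0,0],"wz":[0.1,0.2,0.3,0.4,0.5,0.6,0.7,0.8,0.9,1.0,1.05,1.1,1.1],"dx":[0,0,0,0,0,0,0,0,0,0,0,0,0],"dy":[0,0,0,0,0,0,0,0,0,0,0,0,0],"dz":[0,0,0,0,0,0,0,0,0,0,0,0,0],"jaw":[0,0,0,0,0,0,0,0,0,0,0,0,0]}
  clamp_n: 80

```text
clock: 7.88
position: [0.5572, -0.0681, 0.0888]
ee_rot: [0.364, 0.931, 0.0, 0.001]
ft_force: [-1.0, -1.2, 5.3]
grip_width: 0.203
grasp_force: 78.7
```

```bash
python3 -c "
from h import *
o=manip.get_obs();Rm=R.from_quat(o['ee_rot']).as_matrix();print(np.degrees(np.arctan2(Rm[1,0],Rm[0,0])),o['position'],o['joint_pos'],o['torque'])
s=manip.camera('side');cv2.imwrite('pics/s3.png',cv2.resize(s[130:260,200:340],None,fx=4,fy=4,interpolation=cv2.INTER_CUBIC))"
```

```text
137.28495852383568 [ 0.55722657 -0.06808393  0.0888218 ] [ 0.56736997  0.38812932 -0.62948074  1.76894155  0.25813017  1.06554467
  0.67289573] [-0.07464911 -0.15961163 -0.00441677]
```

View pics/s3.png

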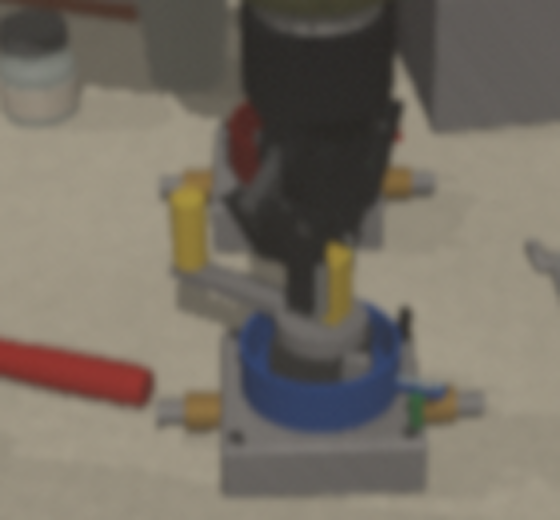

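The pointer tip (zoomed (447,391)) is close to the green pin but not yet on it. I'll inch on, watching the torque.

hand_motion:
  motion: {"wx":[0,0,0],"wy":[0,0,0],"wz":[0.05,0.1,0.1],"dx":[0,0,0],"dy":[0,0,0],"dz":[0,0,0],"jaw":[0,0,0]}

```text
clock: 8.3
position: [0.5573, -0.0682, 0.0888]
ee_rot: [0.41, 0.912, 0.0, 0.001]
ft_force: [0.3, -1.5, 6.5]
grip_width: 0.202
grasp_force: 78.7
```

```bash
python3 -c "
from h import *
o=manip.get_obs();print(o['torque'])"
```

```text
[-0.07692084 -0.23450176 -0.02882689]
```

hand_motion:
  motion: {"wx":[0,0,0],"wy":[0,0,0],"wz":[0.04,0.08,0.08],"dx":[0,0,0],"dy":[0,0,0],"dz":[0,0,0],"jaw":[0,0,0]}

```text
clock: 8.68
position: [0.5571, -0.0686, 0.0888]
ee_rot: [0.446, 0.895, -0.0, 0.001]
ft_force: [-0.8, -2.5, 6.9]
grip_width: 0.196
grasp_force: 78.9
```

```bash
python3 -c "
from h import *
o=manip.get_obs();Rm=R.from_quat(o['ee_rot']).as_matrix();print(np.degrees(np.arctan2(Rm[1,0],Rm[0,0])),o['torque'])
s=manip.camera('side');cv2.imwrite('pics/s4.png',cv2.resize(s[130:260,200:340],None,fx=4,fy=4,interpolation=cv2.INTER_CUBIC))"
```

```text
126.98002341071177 [-0.36161187  0.02490666  0.10458598]
```

View pics/s4.png

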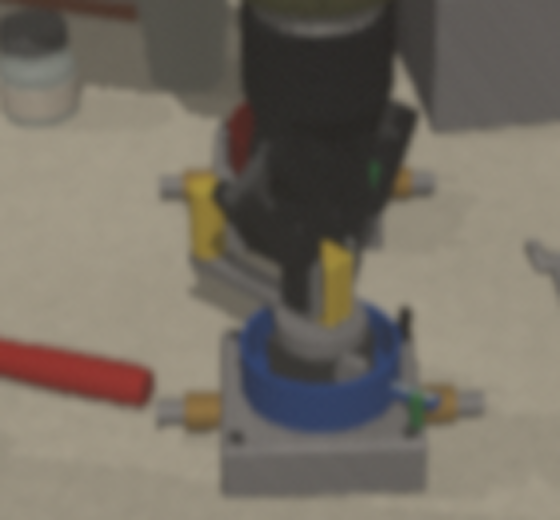

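The pointer is now at the green pin and the torque has started to rise. One small extra nudge, then I'll check the angle.

hand_motion:
  motion: {"wx":[0,0],"wy":[0,0],"wz":[0.05,0.05],"dx":[0,0],"dy":[0,0],"dz":[0,0],"jaw":[0,0]}

```text
clock: 8.98
position: [0.5568, -0.0691, 0.0888]
ee_rot: [0.468, 0.884, -0.001, 0.001]
ft_force: [-1.7, -4.4, 8.1]
grip_width: 0.203
grasp_force: 79.2
```

```bash
python3 -c "
from h import *
o=manip.get_obs();Rm=R.from_quat(o['ee_rot']).as_matrix();print(np.degrees(np.arctan2(Rm[1,0],Rm[0,0])),o['torque'])
s=manip.camera('side');cv2.imwrite('pics/s5.png',cv2.resize(s[200:250,260:330],None,fx=8,fy=8,interpolation=cv2.INTER_CUBIC))
c=manip.calibration('side')
for a in(-30,-34,-38,-42): print(a,(np.array(proj(c,[.556+.071*np.cos(np.radians(a)),-.0695+.071*np.sin(np.radians(a)),.047]))-[260,200]+.4)*8)"
```

```text
124.14263750614455 [-0.7686086   0.30378517  0.60752831]
-30 [409.4704306  230.02184862]
-34 [403.40110757 240.75754377]
-38 [396.06881584 251.24874218]
-42 [387.4981589  261.43727272]
```

View pics/s5.png

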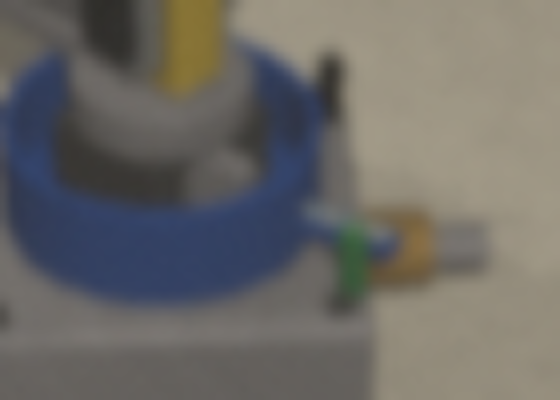

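The torque rose to 0.6 N·m (friction is 0.08) and the pointer tip, zoomed (395,243), lies against the green pin, so this is the end stop. Unwind slightly, release and withdraw.

hand_motion:
  motion: {"wx":[0,0,0,0,0,0,0,0,0,0,0,0],"wy":[0,0,0,0,0,0,0,0,0,0,0,0],"wz":[-0.05,-0.05,-0.05,-0.05,-0.05,-0.05,-0.05,-0.05,-0.05,-0.05,-0.05,-0.05],"dx":[0,0,0,0,0,0,0,0,0,0,0,0],"dy":[0,0,0,0,0,0,0,0,0,0,0,0],"dz":[-0.0015,-0.0015,-0.0015,-0.0015,-0.0015,-0.0015,-0.03,-0.07,-0.12,-0.17,-0.17,-0.17],"jaw":[0,0,0.5,0.5,0.5,0.5,0.5,0.5,0.5,0.5,0.5,0.5]}

```text
clock: 10.52
position: [0.5561, -0.068, 0.2573]
ee_rot: [0.447, 0.895, -0.0, -0.0]
ft_force: [0.1, -0.5, -0.6]
grip_width: 0.502
grasp_force: 0.0
```

```bash
python3 -c "
from h import *
s=manip.camera('side');cv2.imwrite('pics/s6.png',cv2.resize(s[130:260,200:340],None,fx=4,fy=4,interpolation=cv2.INTER_CUBIC))"
```

```text
(no output)
```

View pics/s6.png

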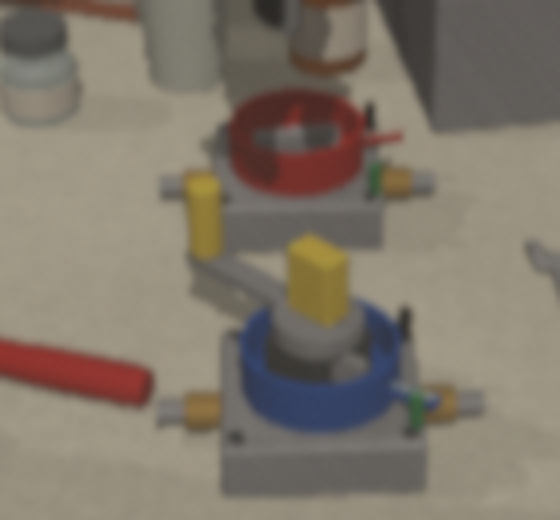

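The crank stands upright and seated, the pointer is at the green pin, the red valve is unmoved and the gripper is clear.

```bash
python3 -c "
from workcell import manip
print(manip.hand_in())"
```

```text
the job is handed in; nothing more can be done
None
```

The blue valve is turned to its end stop at the green pin and the crank is left standing seated in the blue cup. The red valve looked unmoved in the last picture, and the job was handed in at about 10.6 s; the hand-in printed no verdict.

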